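# Dip the meter probe through the guide into the sample cup

### The job

Swing the dust cover on the measuring stand well aside so that the guide hole is free, then lift the meter probe (the steel stem with the long round handle, not the dial thermometer) out of its storage tube and lower it upright down the middle of the guide hole into the cup until the black band on its stem is level with the top of the guide plate. The probe must never touch the stand, cover, hole or cup; finish while still holding it there, steady and centred in the hole, and leave everything else where it stands.

Things in the scene. Friction and masses are not known exactly. Their poses are not given: they have to be found in the camera images.
- stand: measuring stand, fixed: grey base, four steel legs, aluminium guide plate 10 mm thick, its top 100 mm above the bench, with one 28 mm round guide hole right through it over an open clear cup. Origin on the bench on the hole's axis; z up; base and plate reach from -75 to +95 mm along its y and +-60 mm along its x
- cup (a point): centre of the cup's inner floor, on the hole's axis, 16 mm above the bench; the cup is part of the stand, about 60 mm across inside, its rim 74 mm above the bench
- guide (a point): centre of the guide hole at the plate's top face, 100 mm above the bench; axes as the stand's
- pivot (a point): vertical hinge axis of the cover at the plate's top face, 50 mm from the hole's axis towards the stand's +y; a pin head 20 mm across, 7 mm tall sits there
- cover (a joint): angle of the swivel dust cover, rad: 0 = covering the hole (stop), grows anticlockwise seen from above, 1.9 = other stop; starts at 0 to 0.35; stiff (about 1 N at the knob), stays where it is left. A dark steel disc 46 mm across on a flat arm, its top 4 to 6 mm above the plate
- cover_knob (a point): on the cover's upright black round knob, 14 mm across, which stands at the disc's centre, 50 mm from the pivot's axis, from 106 to 136 mm above the bench; this point is on its axis, 128 mm above the bench
- tube_a: storage tube holding the probe: fixed white upright tube 34 mm across, bore 16 mm, top 105 mm above the bench, on a grey foot 68 mm across; origin on the bench on its axis. The two tubes look alike
- tube_b: storage tube holding the thermometer, same shape and size
- probe: meter probe, loose, about 140 g: steel stem 12 mm across, 100 mm long, under a grey round handle 30 mm across, 70 mm long with a 6 mm black end cap. Stands upright in its storage tube, handle's underside on the tube's top, tip 5 mm above the bench. Origin at the stem's tip; z along the stem up to the handle
- band (a point): middle of the black band round the probe's stem, on the axis, 60 mm above the tip (the band is 4 mm wide)
- handle (a point): point on the probe's axis in its handle, 140 mm above the tip, 40 mm above the handle's underside: a good place to grip from above
- thermometer: bystander: dial thermometer, 8 mm steel stem 100 mm long under a flat round dial 44 mm across and 12 mm thick, standing in the other storage tube; origin at the stem's tip
- vial: bystander: small capped jar, 24 mm across, 50 mm tall; origin at the centre of its underside
- beaker: bystander: open clear cup, 70 mm across, 90 mm tall; origin at the centre of its underside
- reagent: bystander: amber bottle, 72 mm across, 150 mm tall; origin at the centre of its underside
- resin_jar: bystander: white jar, 70 mm across, 100 mm tall; origin at the centre of its underside
- tissues: bystander: cardboard box 210 x 110 x 80 mm; origin at the centre of its underside
- spray: bystander: white bottle with a blue cap, 64 mm across, 170 mm tall; origin at the centre of its underside
- pad: bystander: paper pad 140 x 100 x 12 mm lying flat; origin at the centre of its underside

How it is judged (in metres and radians):
On the way, in this order (a step that is already met when the one before it is completed fails the run):
1. the dust cover is swung aside, past 1.2 rad (value of joint cover above 1.2 rad), for 0.2 s.
2. the probe is held by the fingers, its tip lifted clear of the storage tube (height (world z) of probe above 0.107 m and contact force between the fingers and probe above 1 N), for 0.2 s.
3. the probe is held still and centred in the guide hole, band level with the plate's top (z of probe in the frame of guide between -0.07 and -0.05 m and horizontal distance between band and guide below 0.005 m and horizontal distance between probe and guide below 0.007 m and angle between probe's own z axis and vertical below 0.12 rad and contact force between the fingers and probe above 1 N and contact force between probe and stand below 0.1 N and linear speed of probe below 0.02 m/s and value of joint cover above 1.2 rad), for 0.5 s.
At the end, for the whole second after the job is handed in: The gripper still holds the probe: band within 10 mm of the guide plate's top in height (tip 50 to 70 mm below it) and within 5 mm of the hole's axis, tip within 7 mm of that axis, tilt under 0.12 rad, still (under 20 mm/s), touching no part of the stand; cover beyond 1.2 rad (all of step 3); the arm keeps its last pose, push and grip.
It fails at once if the probe touches the stand, its cover, the guide hole or the cup (contact force between probe and stand above 0.3 N).
It fails at once if a bystander is moved by more than 20 mm (distance of any of thermometer, vial, beaker, reagent, resin_jar, tissues, spray, pad from where it was at the start of the episode above 0.02 m).
It also fails if it takes over 61 s, if anything falls off the work surface, if the arm or the gripper's body presses on something with over 40 N, if the wrist force passes 120 N, or if a joint passes its speed limit or range.

### The arm

A 6-joint arm with a two-finger parallel gripper is mounted at the origin on the work surface. World frame = base frame: x ahead of the robot, y to its left, z up, the work surface at z = 0. Lengths are in mm, angles in rad, forces in N, time in s.
With the tool pointing down it reaches from about 350 to 875 mm from the base axis. Payload 4.2 kg.
Tool frame: the origin (TCP) lies between the finger pads; the fingertips stand 17 mm ahead of it and the grasp point (between the pads) lies 2 mm behind it; z points along the fingers, y is the line along which they close (so a half turn about z gives the same grasp; the last joint's range is limited). The gripper opens to 85 mm and grips with 20 to 120 N. Pads are 22 mm wide; open, the fingers measure 114 mm over their backs; the gripper's body (76 mm by 85 mm) begins 54 mm behind the grasp point. The pads swing forward as they close: fully open they stand 13 mm farther back than shut.
Start: joints at [-0.92, 0.385, 0.008, 0, -1.194, -0.259], TCP at [238.671, -577.612, 248.312] pointing down, gripper open.
Joint ranges: [-3.14, 3.14], [-1.21, 2.06], [-1.07, 1.41], [-3.16, 2.05], [-2.99, -0.16], [-3.1, 3.1]. Speed limits (rad/s): [2.79, 2.79, 3.14, 3.14, 3.14, 3.14].

### API

Orientations are given as a unit quaternion [x, y, z, w].
In Python, from bench import arm gives the robot as it stands.
- The arm moves only by the tool inch_along, called after ">>>" as name([rows], argument=value, ...), one row to a line, values as JSON. Schema: {"type":"object","properties":{"moves":{"type":"array","items":{"type":"array","items":{"type":"array","items":{"type":"number"},"minItems":6,"maxItems":6},"minItems":1,"maxItems":10},"minItems":1,"maxItems":1},"jaw":{"type":"number"},"only":{"type":"string"},"quiet":{"type":"boolean"},"lines":{"type":"string"}},"required":["moves"],"additionalProperties":false}. moves is a list that holds a single list of rows (three levels of brackets), with 1 to 10 rows, each of 6 numbers: dx, dy, dz in mm, then a rotation vector rx, ry, rz in rad; each row is the pose to reach, as a shift and turn from the pose commanded when the call began, along the tool's axes at that moment; what a row does not reach only later rows make up. A row lasts 1/10 s, in which the tool goes at most 50 mm and 0.15 rad, less where a joint would pass 70% of its speed; a pose out of reach is approached as far as the arm can. jaw is the finger opening in mm, set as the call begins (left out keeps the last). The fingers move at their own pace and stop on an object; the grip force is fixed at half the most. Time passes only in rows, so rows that do not move let the fingers close. The tool returns the time, the measured TCP pose, the force, the opening and the grip force at its end. only (a regular expression) keeps the lines of the reply that match it, lines (a string "A,B") keeps lines A to B, and quiet returns only ok. Input that does not fit is refused with a message, and nothing moves.
- arm.read_state(): the state, without advancing time (a new reading comes with each control period).
- arm.get_image(name): name is "side" or "top" or "wrist"; returns the picture (480x640x3 uint8, blue, green, red); there is no depth.
- arm.get_calibration(name): a dict with "K" (3x3 intrinsics, pixels), "D" ([k1, k2, p1, p2, k3] as OpenCV has them; the pictures are not rectified), "rvec" (rotation vector, rad) and "tvec" (3), from world to camera coordinates, as OpenCV has them. Camera axes: x right, y down, z forward; pixel columns grow to the right and rows downward; lengths in mm; the calibration is good to about 2 mm. A picture is of the moment at which its call begins: read the wrist's pose just before it. get_calibration takes no time and is no camera call; for the wrist camera it gives the pose at the moment of the call.
- arm.job_done(): hands the job in; it is judged then, once.
The state is a dict: "clock": time; "joints": joint angles; "joint_vel": joint speeds; "joint_efforts": joint torques, N m; "position": TCP position; "ee_rot": TCP orientation; "contact_force": force on the tool from outside, world axes, zero at the start; "wrist_torque": the same for the moment, N m; "gripper_width": finger opening in mm; "grasp_force": force on a finger pad.
Only numpy, scipy, OpenCV 4.12 (cv2) and the standard library are available. Lean on these libraries where they do the work, as an engineer would, in place of code of your own. Each camera call takes 0.05 s, during which the arm holds its last target. There are 200 camera calls.

## Working session

There is one attempt and no reset: what is moved stays moved. The work goes in short steps, Python scripts to look and compute and a tool call to move; the robot and the scene stay as the last step left them, time stands still between calls to the robot, and variables do not carry over. Pictures are saved under pics/ and viewed, at most 10 in all, crops included, and the job is handed in when it is done.

```bash
ls; mkdir -p pics
```

Run:
```python
from bench import arm
import cv2,numpy as np
for n in ("top","side"):
    cv2.imwrite(f"pics/{n}0.png",arm.get_image(n)); c=arm.get_calibration(n)
    R=cv2.Rodrigues(np.array(c["rvec"],float))[0]; print(n,np.round(c["K"],1).tolist(),np.round(c["D"],3),(-R.T@np.array(c["tvec"]).ravel()).round())
s=arm.read_state();print(s["clock"],s["position"],s["ee_rot"],s["gripper_width"])
```

```text
bench.py
pics
top [[527.2, 0.0, 320.9], [0.0, 527.2, 228.5], [0.0, 0.0, 1.0]] [-0.151  0.     0.     0.     0.   ] [ 387.   13. 1412.]
side [[475.4, 0.0, 318.7], [0.0, 475.4, 237.0], [0.0, 0.0, 1.0]] [0.04 0.   0.   0.   0.  ] [135. 602. 895.]
0.1 [ 238.49218096 -577.18337221  247.3166084 ] [-1.94557986e-01  9.80890518e-01  9.61945455e-04 -2.39102964e-04] 85.56672899548778
```

View pics/top0.png

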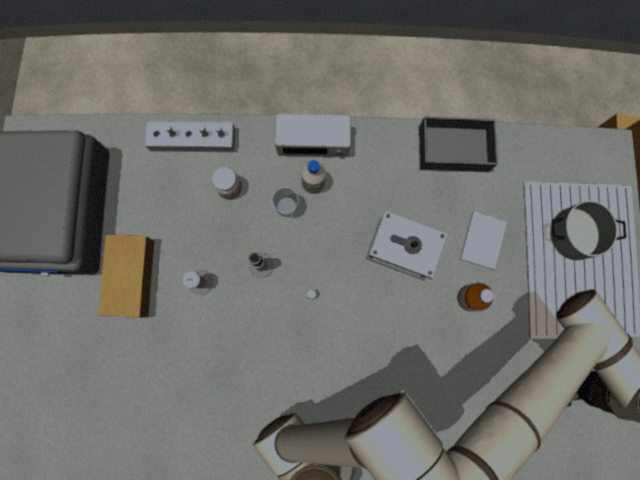

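View pics/side0.png

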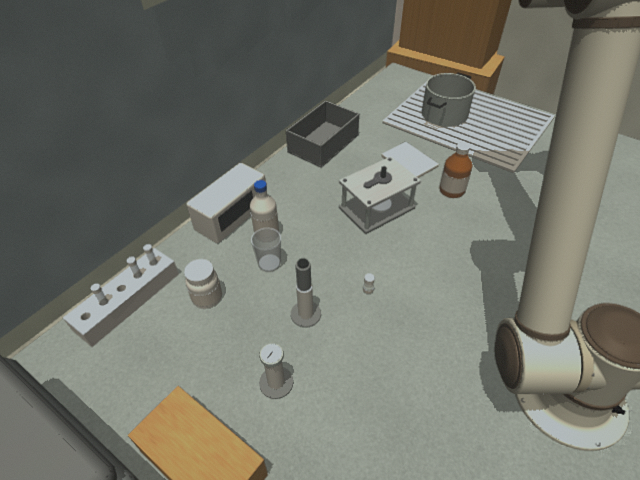

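The top view shows the stand at about (408,244) with the cover arm and knob near (413,243). The probe's dark cap is at (256,258), the thermometer dial at (192,280), the vial at (312,294) and the bottle at (478,296). In the side view the probe's cap is at (304,264), its foot at (306,315), and the knob top at (383,170). Next I'll zoom in.

Create h.py:
```python
from bench import arm
import cv2,numpy as np
def cal(n):
    c=arm.get_calibration(n);R=cv2.Rodrigues(np.array(c["rvec"],float))[0]
    return np.array(c["K"],float),np.array(c["D"],float),R,np.array(c["tvec"],float).ravel()
def ray(C,p):
    K,D,R,t=C
    q=cv2.undistortPoints(np.array([[p]],float),K,D).ravel()
    d=R.T@np.array([q[0],q[1],1.]); return -R.T@t,d/np.linalg.norm(d)
def onz(C,p,z):
    o,d=ray(C,p); return o+d*(z-o[2])/d[2]
def proj(C,P):
    K,D,R,t=C
    return cv2.projectPoints(np.array(P,float).reshape(-1,1,3),cv2.Rodrigues(R)[0],t,K,D)[0].reshape(-1,2)
def tri(C1,p1,C2,p2):
    o1,d1=ray(C1,p1);o2,d2=ray(C2,p2)
    s=np.linalg.lstsq(np.c_[d1,-d2],o2-o1,rcond=None)[0]
    a,b=o1+d1*s[0],o2+d2*s[1]; return (a+b)/2,np.linalg.norm(a-b)
```

Run:
```python
from h import *
t=cv2.imread("pics/top0.png");s=cv2.imread("pics/side0.png")
def cr(i,x,y,w,h): return cv2.resize(i[y:y+h,x:x+w],(400,300),interpolation=cv2.INTER_CUBIC)
cv2.imwrite("pics/crops.png",np.vstack([np.hstack([cr(t,360,204,100,75),cr(t,230,235,60,45)]),np.hstack([cr(s,330,155,100,75),cr(s,260,250,100,75)])]))
T=cal("top")
for n,p,z in (("knob",(413,243),136),("cap",(256,258),181),("dial",(192,280),150),("vial",(312,294),50)): print(n,onz(T,p,z).round())
```

```text
knob [ 569. -235.  136.]
cap [519. 145. 181.]
dial [466. 301. 150.]
vial [443.  11.  50.]
```

View pics/crops.png

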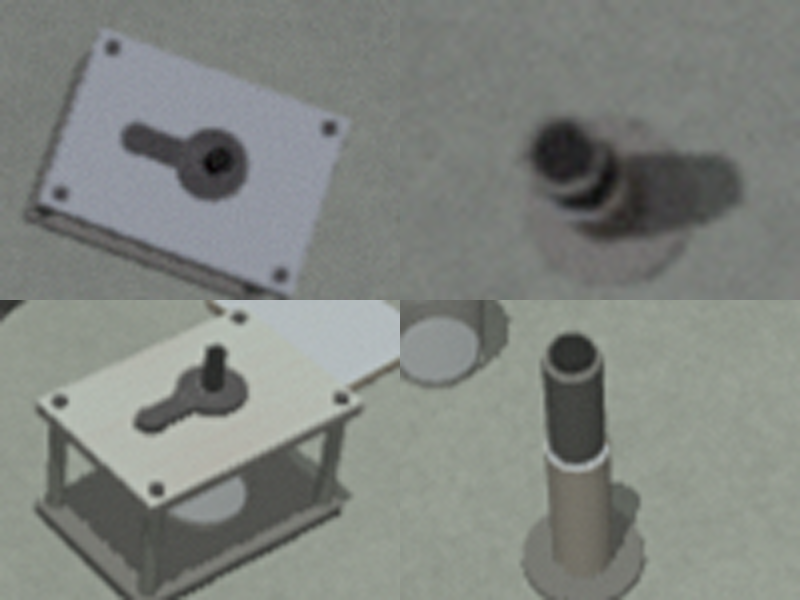

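The crops show the plate whole, with the pivot at its left end at top px (393,239) and the knob at (414,244). The probe's cap is at top px (254,257) and side px (303.5,263). I'll fit the plate outline, the cover disc and the probe.

Run:
```python
from h import *
T=cal("top");S=cal("side")
t=cv2.imread("pics/top0.png");s=cv2.imread("pics/side0.png")
def big(m):
    cs,_=cv2.findContours(m.astype(np.uint8),cv2.RETR_EXTERNAL,cv2.CHAIN_APPROX_NONE); return max(cs,key=cv2.contourArea).reshape(-1,2)
def plate(img,C,roi,z=100):
    x,y,w,h=roi;g=cv2.cvtColor(img,cv2.COLOR_BGR2GRAY)[y:y+h,x:x+w]
    th,m=cv2.threshold(cv2.GaussianBlur(g,(3,3),0),0,255,cv2.THRESH_BINARY+cv2.THRESH_OTSU)
    if img is t: th=150;m=(g>145)*255
    c=big(m)+[x,y]
    P=np.array([onz(C,p,z)[:2] for p in c],np.float32); return cv2.minAreaRect(P),th
for r in (plate(t,T,(362,205,92,80)),): print(r)
# line fit corners check: expected corners in both views given estimate
(c,sz,_),_=plate(t,T,(362,205,92,80))
g=cv2.cvtColor(t,cv2.COLOR_BGR2GRAY);print(g[244,360:455:3],g[225:285:3,425])
def dark(img,roi,thr):
    x,y,w,h=roi;g=cv2.cvtColor(img,cv2.COLOR_BGR2GRAY)[y:y+h,x:x+w]; c=big(g<thr)+[x,y];return c
c=dark(t,(383,228,45,30),120);P=np.array([onz(T,p,105)[:2] for p in c],np.float32);print("cover",len(c),cv2.minAreaRect(P))
print("pivot",onz(T,(393,238.8),107).round(1),"disc",onz(T,(413,244.7),105).round(1),"knobtop",tri(T,(414.4,244),S,(383.7,168)))
print("cap",tri(T,(254.3,257),S,(303.2,263)))
```

```text
(((572.0159301757812, -230.36996459960938), (165.6674346923828, 116.77643585205078), 70.70714569091797), 150)
[121 120 121 120 102 150 150 147 148 151 151 152 147 109  69  76  76  22
  28  35  67 144 150 150 148 151 147 153 129 128 120 125] [135 148 152 150 150 151 151 147 149 152 150 149 150 150 148 147 152  66
 111 123]
cover 77 ((569.6509399414062, -221.4780731201172), (80.75276184082031, 46.2060432434082), 85.6802749633789)
pivot [ 582.4 -189.6  107. ] disc [ 568.7 -240.8  105. ] knobtop (array([ 566.09110988, -238.48001597,  135.22677053]), np.float64(0.36613820910725964))
cap (array([520.73738266, 148.5029473 , 175.22758204]), np.float64(3.143044453996475))
```

Add to h.py:
```python
from scipy.spatial.transform import Rotation as Ro
def togo(x,y,z,yaw=None):
    "shift along the tool's axes to a world point; yaw = wanted world direction (deg) of tool y"
    s=arm.read_state();R=Ro.from_quat(s["ee_rot"]);M=R.as_matrix()
    d=M.T@(np.array([x,y,z])-s["position"]);a=np.degrees(np.arctan2(M[1,1],M[0,1]))
    tz=None
    if yaw is not None:
        dy=(yaw-a+90)%180-90; tz=-np.radians(dy)
    print("togo",d.round(1),"yaw",a.round(1),"rz",tz,"pos",s["position"].round(1),"tool z",M[:,2].round(3),"t",s["clock"],"F",s["contact_force"].round(1),"j",np.round(s["joints"],2),"w",round(s["gripper_width"],1),s["grasp_force"])
```

```text
(no output)
```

>>> inch_along([
  [[-217, 93, 0, 0, 0, -0.42], [-434, 186, 0, 0, 0, -0.84], [-434, 186, 0, 0, 0, -0.84], [-434, 186, 0, 0, 0, -0.84], [-434, 186, 0, 0, 0, -0.84], [-434, 186, 0, 0, 0, -0.84], [-434, 186, 0, 0, 0, -0.84], [-434, 186, 0, 0, 0, -0.84], [-434, 186, 0, 0, 0, -0.84], [-434, 186, 0, 0, 0, -0.84]],
], jaw=34)

```text
clock: 1.1
position: [571.0, -236.8, 247.5]
ee_rot: [-0.579, 0.815, 0.0, -0.0]
contact_force: [0.0, -0.2, -0.4]
gripper_width: 33.9
grasp_force: 0.0
```

>>> inch_along([
  [[0, 0, 0, 0, 0, 0], [0, 0, 0, 0, 0, 0]],
])

```text
clock: 1.3
position: [568.6, -239.6, 247.6]
ee_rot: [-0.578, 0.816, 0.001, -0.001]
contact_force: [-0.5, -1.0, 0.1]
gripper_width: 34.2
grasp_force: 0.0
```

Run:
```python
from h import *
togo(568,-239,248,160.7)
W=cal("wrist");cv2.imwrite("pics/w1.png",arm.get_image("wrist"))
print(W[0].round(1).tolist(),(-W[2].T@W[3]).round(1)); print(proj(W,[[568.7,-239.8,136],[585.2,-192.6,107]]).round(1))
```

```text
togo [-0.3  0.7 -0.4] yaw 160.6 rz -0.0012553102608236597 pos [ 568.6 -239.6  247.6] tool z [-0.002  0.    -1.   ] t 1.3 F [-0.5 -1.   0.1] j [-0.14  0.37 -0.01 -0.   -1.19 -0.2 ] w 34.2 0.0
[[360.3, 0.0, 317.8], [0.0, 360.3, 238.1], [0.0, 0.0, 1.0]] [ 546.3 -303.9  373.1]
[[317.9 240.3]
 [317.9 290.5]]
```

View pics/w1.png

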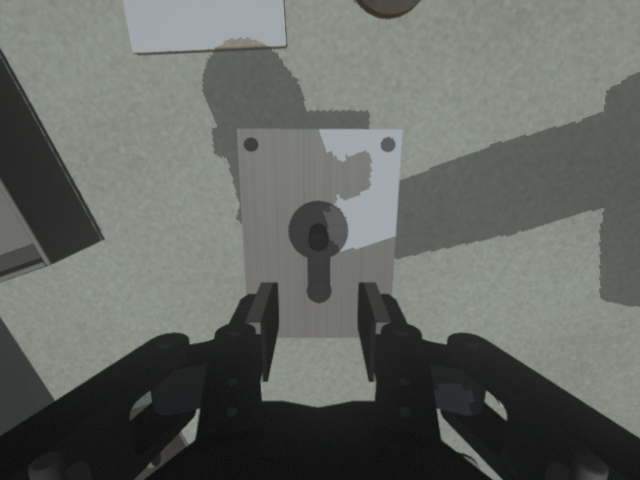

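The wrist view shows the knob top at (318,238) and the pivot at (319,291). The predictions were (318,240) and (318,290.5), so the stand pose is confirmed and the cover is at about 0. I'll lower the open fingers around the knob and swing it loosely.

>>> inch_along([
  [[0, 0, 40, 0, 0, 0], [0, 0, 80, 0, 0, 0], [0, 0, 115, 0, 0, 0], [0, 0, 115, 0, 0, 0], [0, 0, 115, 0, 0, 0]],
], jaw=34)

```text
clock: 1.85
position: [568.5, -241.3, 134.0]
ee_rot: [-0.577, 0.817, -0.0, -0.0]
contact_force: [0.5, -0.9, 1.4]
gripper_width: 34.2
grasp_force: 0.0
```

>>> inch_along([
  [[0, 0, 0, 0, 0, 0], [0, 0, 0, 0, 0, 0], [0, 0, 0, 0, 0, 0], [0, 0, 0, 0, 0, 0]],
], jaw=24)

```text
clock: 2.25
position: [569.1, -240.0, 134.4]
ee_rot: [-0.578, 0.816, -0.001, 0.001]
contact_force: [-0.6, -0.0, -0.4]
gripper_width: 24.1
grasp_force: 0.0
```

>>> inch_along([
  [[-0.6, -7.5, 0, 0, 0, -0.15], [-2.2, -14.8, 0, 0, 0, -0.3], [-5, -21.7, 0, 0, 0, -0.45], [-8.7, -28.2, 0, 0, 0, -0.6], [-13.4, -34.1, 0, 0, 0, -0.75], [-18.9, -39.2, 0, 0, 0, -0.9], [-25.1, -43.4, 0, 0, 0, -1.05], [-31.9, -46.6, 0, 0, 0, -1.2], [-39.1, -48.8, 0, 0, 0, -1.35], [-46.5, -49.9, 0, 0, 0, -1.5]],
])

```text
clock: 3.25
position: [631.3, -212.9, 133.5]
ee_rot: [0.98, -0.2, -0.0, 0.0]
contact_force: [0.3, -0.9, 0.4]
gripper_width: 24.0
grasp_force: 0.7
```

>>> inch_along([
  [[0, -6, 0, 0, 0, -0.12], [0, -6, 0, 0, 0, -0.12], [0, -6, 0, 0, 0, -0.12]],
])

```text
clock: 3.55
position: [633.8, -207.1, 133.5]
ee_rot: [0.989, -0.145, 0.0, -0.0]
contact_force: [-0.0, -0.4, -0.4]
gripper_width: 24.0
grasp_force: 0.0
```

>>> inch_along([
  [[0, 0, -50, 0, 0, 0], [0, 0, -100, 0, 0, 0], [0, 0, -140, 0, 0, 0], [0, 0, -140, 0, 0, 0], [0, 0, -140, 0, 0, 0]],
], jaw=34)

```text
clock: 4.05
position: [633.8, -207.3, 274.7]
ee_rot: [0.989, -0.145, 0.001, -0.0]
contact_force: [0.4, -0.4, -0.1]
gripper_width: 33.9
grasp_force: 0.0
```

Run:
```python
from h import *
togo(520,148,280)
W=cal("wrist");cv2.imwrite("pics/w2.png",arm.get_image("wrist"))
print(proj(W,[[568.7,-239.8,100],[585.2,-192.6,107]]).round(1))
```

```text
togo [-211.2 -307.6   -5.5] yaw -106.7 rz None pos [ 633.8 -207.3  274.7] tool z [ 0.003  0.    -1.   ] t 4.05 F [ 0.4 -0.4 -0.1] j [-0.07  0.44  0.16 -0.   -1.29  1.35] w 33.9 0.0
[[373.9 279.7]
 [317.9 280.2]]
```

View pics/w2.png

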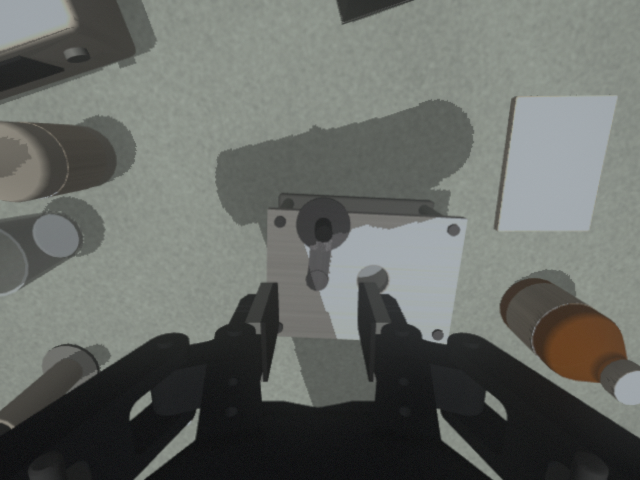

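The cover is swung to about 1.5 rad: the knob is at (323,228) above the pivot at (318,281). The hole is free at (373,278), against a prediction of (374,280). I'll take a centred look at the hole to measure it exactly.

>>> inch_along([
  [[-40, 25, 0, 0, 0, 0], [-83, 50, 0, 0, 0, 0], [-83, 50, 0, 0, 0, 0], [-83, 50, 0, 0, 0, 0], [-83, 50, 0, 0, 0, 0]],
], jaw=60)

```text
clock: 4.6
position: [540.3, -231.4, 272.5]
ee_rot: [0.989, -0.145, -0.0, -0.0]
contact_force: [0.6, 0.4, -0.3]
gripper_width: 60.1
grasp_force: 0.0
```

Run:
```python
from h import *
togo(520,148,280)
W=cal("wrist");im=arm.get_image("wrist");cv2.imwrite("pics/w3.png",im)
p=proj(W,[[568.7,-239.8,100]])[0];print(p)
x,y=(p-30).astype(int);g=cv2.cvtColor(im,cv2.COLOR_BGR2GRAY)[y:y+60,x:x+60]
cv2.imwrite("pics/w3c.png",cv2.resize(im[max(0,y-60):y+120,max(0,x-90):x+150],None,fx=3,fy=3))
th,m=cv2.threshold(cv2.GaussianBlur(g,(3,3),0),0,255,cv2.THRESH_BINARY_INV+cv2.THRESH_OTSU)
cs,_=cv2.findContours(m,cv2.RETR_EXTERNAL,cv2.CHAIN_APPROX_NONE)
for c in cs:
    if cv2.contourArea(c)>150:
        P=np.array([onz(W,q+[x,y],100)[:2] for q in c.reshape(-1,2)],np.float32)
        print(th,cv2.contourArea(c),cv2.fitEllipse(P),cv2.minEnclosingCircle(P))
```

```text
togo [-128.  -357.7   -7.4] yaw -106.6 rz None pos [ 540.3 -231.4  272.5] tool z [-0.001  0.    -1.   ] t 4.6 F [ 0.6  0.4 -0.3] j [-0.13  0.31 -0.05 -0.   -1.22  1.41] w 60.1 0.0
[317.85813619 186.40927739]
123.0 3481.0 ((568.9793090820312, -238.71514892578125), (57.3856315612793, 57.60520553588867), 170.94725036621094) ((568.7066040039062, -238.60952758789062), 34.37493133544922)
```

View pics/w3c.png

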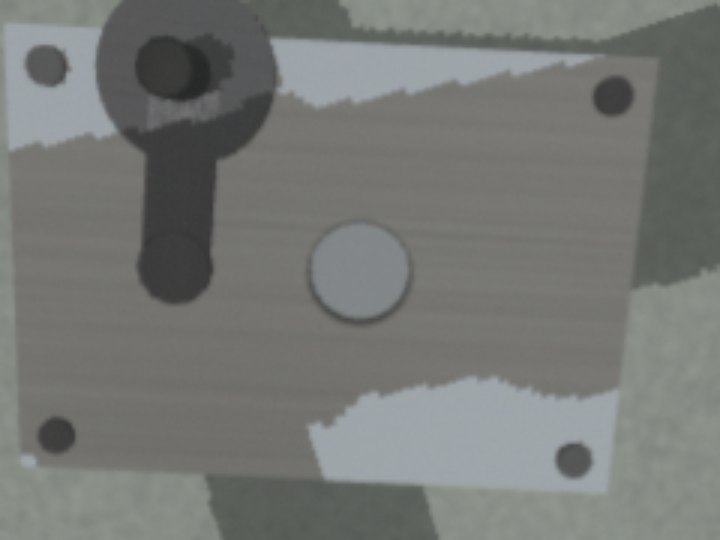

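The hole is clear at crop (360,272), full-image px (317.0,186.7), and 35 px across. That puts its centre at about (568.9,-239.1), within 1 mm of the estimate. On to the probe.

>>> inch_along([
  [[-84, -179, -7, 0, 0, 0], [-168, -358, -7, 0, 0, 0], [-168, -358, -7, 0, 0, 0], [-168, -358, -7, 0, 0, 0], [-168, -358, -7, 0, 0, 0], [-168, -358, -7, 0, 0, 0], [-168, -358, -7, 0, 0, 0], [-168, -358, -7, 0, 0, 0], [-168, -358, -7, 0, 0, 0], [-168, -358, -7, 0, 0, 0]],
], jaw=60)

```text
clock: 5.65
position: [481.3, 161.5, 279.8]
ee_rot: [0.99, -0.143, -0.0, 0.0]
contact_force: [-0.9, 0.0, -0.9]
gripper_width: 60.1
grasp_force: 0.0
```

>>> inch_along([
  [[0, 0, 0, 0, 0, 0], [0, 0, 0, 0, 0, 0]],
])

```text
clock: 5.85
position: [481.5, 158.8, 280.1]
ee_rot: [0.989, -0.145, -0.0, 0.0]
contact_force: [0.4, -0.4, -0.1]
gripper_width: 60.2
grasp_force: 0.0
```

Run:
```python
from h import *
togo(520,148,145)
W=cal("wrist");im=arm.get_image("wrist");cv2.imwrite("pics/w4.png",im);print(proj(W,[[520,148,181],[520,148,105],[520,148,8]]).round(1), (-W[2].T@W[3]).round(1))
```

```text
togo [ 40.   -0.8 135.1] yaw -106.7 rz None pos [481.5 158.8 280.1] tool z [-0. -0. -1.] t 5.85 F [ 0.4 -0.4 -0.1] j [ 0.64  0.16 -0.22  0.   -1.19  0.64] w 60.2 0.0
[[316.8 185.3]
 [317.  173.5]
 [317.1 165. ]] [547.1 139.4 405.6]
```

View pics/w4.png

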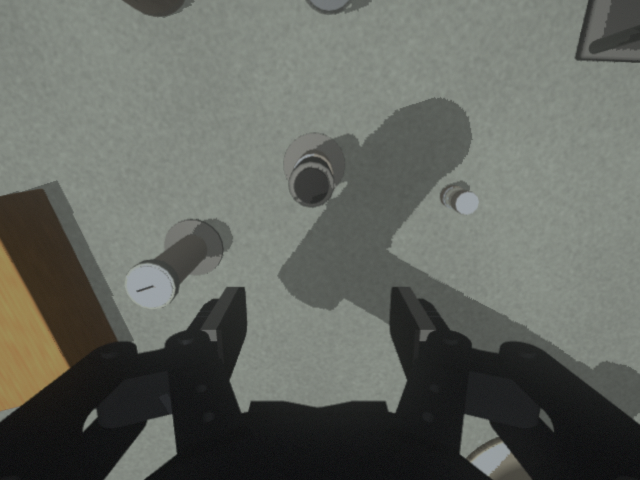

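The probe's cap is at (311.5,185), predicted (317,185), and its foot is at (315,162). So the probe sits 3 mm further along tool −y, at about (521,151). I'll descend and grip.

>>> inch_along([
  [[40, -4, 0, 0, 0, 0], [40, -4, 0, 0, 0, 0], [40, -4, 40, 0, 0, 0], [40, -4, 80, 0, 0, 0], [40, -4, 110, 0, 0, 0], [40, -4, 125, 0, 0, 0], [40, -4, 137, 0, 0, 0], [40, -4, 137, 0, 0, 0], [40, -4, 137, 0, 0, 0]],
], jaw=60)

```text
clock: 6.8
position: [521.2, 152.0, 144.1]
ee_rot: [0.989, -0.145, 0.001, -0.0]
contact_force: [0.1, -0.1, 0.1]
gripper_width: 59.9
grasp_force: 0.0
```

>>> inch_along([
  [[0, 0, 0, 0, 0, 0], [0, 0, 0, 0, 0, 0], [0, 0, 0, 0, 0, 0], [0, 0, 0, 0, 0, 0], [0, 0, 0, 0, 0, 0], [0, 0, 0, 0, 0, 0], [0, 0, 0, 0, 0, 0], [0, 0, 0, 0, 0, 0]],
], jaw=24)

```text
clock: 7.6
position: [521.2, 152.3, 144.6]
ee_rot: [0.99, -0.144, 0.001, -0.0]
contact_force: [-1.3, -0.2, 7.5]
gripper_width: 28.7
grasp_force: 58.9
```

Run:
```python
from h import *
togo(521,151,143)
```

```text
togo [0.1 1.3 1.6] yaw -106.6 rz None pos [521.2 152.3 144.6] tool z [ 0.002  0.001 -1.   ] t 7.6 F [-1.3 -0.2  7.5] j [ 0.58  0.35 -0.34  0.   -0.88  0.7 ] w 28.7 58.93770933151245
```

>>> inch_along([
  [[0, 0, -10, 0, 0, 0], [0, 0, -30, 0, 0, 0], [0, 0, -55, 0, 0, 0], [0, 0, -80, 0, 0, 0], [0, 0, -105, 0, 0, 0], [0, 0, -130, 0, 0, 0], [0, 0, -150, 0, 0, 0], [0, 0, -150, 0, 0, 0], [0, 0, -150, 0, 0, 0], [0, 0, -150, 0, 0, 0]],
], jaw=24)

```text
clock: 8.6
position: [519.7, 151.8, 291.4]
ee_rot: [0.989, -0.145, -0.002, 0.001]
contact_force: [-0.1, -0.1, -2.0]
gripper_width: 28.7
grasp_force: 59.6
```

Run:
```python
from h import *
togo(568.9,-239.1,294)
for n in ("wrist","top","side"): cv2.imwrite(f"pics/{n}5.png",arm.get_image(n))
im=cv2.imread("pics/side5.png");
p=proj(cal("side"),[[521,152,155],[521,152,215],[521,152,255]]);print(p)
x,y=np.maximum((p[0]-[80,100]).astype(int),0);cv2.imwrite("pics/side5c.png",np.hstack([cv2.resize(im[y:y+150,x:x+130],None,fx=4,fy=4)[:600,:400],cv2.resize(cv2.imread("pics/wrist5.png"),(400,300)).repeat(2,0)]))
```

```text
togo [158.9 360.5  -2.3] yaw -106.6 rz None pos [519.7 151.8 291.4] tool z [-0.003 -0.001 -1.   ] t 8.6 F [-0.1 -0.1 -2. ] j [ 0.58  0.22 -0.12 -0.   -1.24  0.7 ] w 28.7 59.58488345146179
[[301.60049364 270.38794332]
 [300.40064379 250.57072242]
 [299.5318631  236.24866436]]
```

View pics/side5c.png

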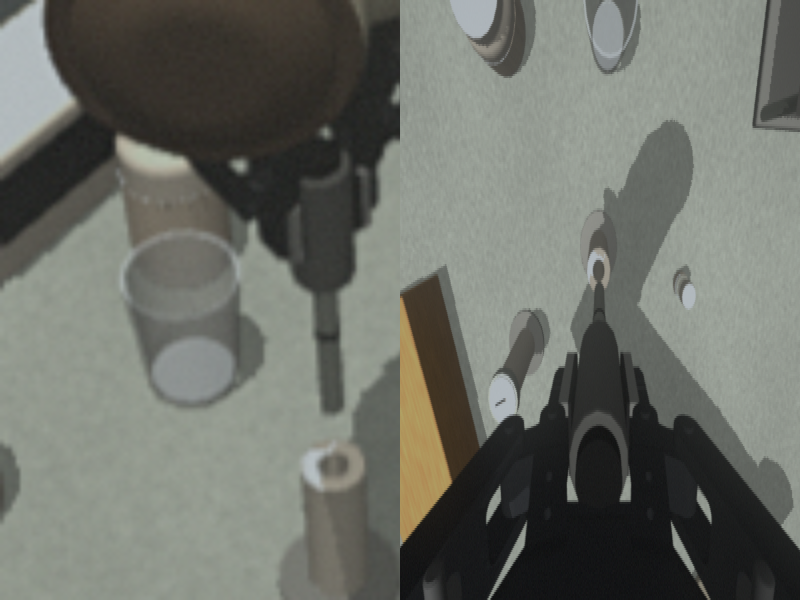

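The probe is held and looks upright. The side view shows the tip at px (303.7,272.5) with the band visible, and the wrist view shows the stem above the tube. Next I'll check the offset and tilt in the hand using the wrist camera.

Run:
```python
from h import *
W=cal("wrist");s=arm.read_state();print(s["position"].round(1))
R=Ro.from_quat(s["ee_rot"]).as_matrix();P=s["position"]
# ideal probe: handle point at grasp point
for n,d in (("tip",138),("band",78),("under",38),("cap",-38)): print(n,proj(W,[P+R[:,2]*d]).round(1))
im=cv2.imread("pics/wrist5.png");c=im[200:300,270:370]
cv2.imwrite("pics/w5c.png",cv2.resize(c,(600,600),interpolation=cv2.INTER_CUBIC))
```

```text
[520.2 151.9 291.9]
tip [[317.9 231.9]]
band [[318.  257.2]]
under [[318.  283.4]]
cap [[318.2 387.6]]
```

View pics/w5c.png

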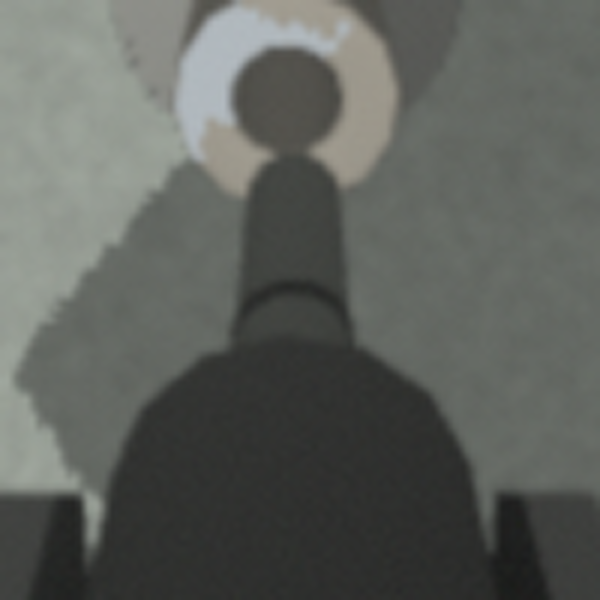

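The tip centre is at about px (319.2,232.5) against the ideal (317.9,231.9), and the band is on its predicted row. So the probe is upright and within about 1 mm of the tool axis (tip +0.9 mm along tool y). I'll carry it above the hole.

>>> inch_along([
  [[8, 18, 0, 0, 0, 0], [24, 54, 0, 0, 0, 0], [40, 91, 0, 0, 0, 0], [56, 127, 0, 0, 0, 0], [72, 164, 0, 0, 0, 0], [88, 200, 0, 0, 0, 0], [104, 236, 0, 0, 0, 0], [120, 273, 0, 0, 0, 0], [136, 309, 0, 0, 0, 0], [152, 345, 0, 0, 0, 0]],
])

```text
clock: 9.75
position: [567.5, -223.6, 292.5]
ee_rot: [0.99, -0.144, -0.001, -0.0]
contact_force: [0.5, 0.2, -1.2]
gripper_width: 29.0
grasp_force: 59.6
```

>>> inch_along([
  [[6.4, 14.8, 0, 0, 0, 0], [6.4, 14.8, 0, 0, 0, 0], [6.4, 14.8, 0, 0, 0, 0], [6.4, 14.8, 0, 0, 0, 0], [6.4, 14.8, 0, 0, 0, 0]],
])

```text
clock: 10.25
position: [569.7, -236.8, 293.5]
ee_rot: [0.99, -0.144, 0.0, -0.0]
contact_force: [0.4, 0.6, -1.6]
gripper_width: 28.5
grasp_force: 59.6
```

Run:
```python
from h import *
for i in range(4): togo(569.2,-238.2,179); im=arm.get_image("wrist")
W=cal("wrist");s=arm.read_state();P=s["position"];R=Ro.from_quat(s["ee_rot"]).as_matrix()
print(proj(W,[[568.9,-239.1,100],P+R[:,2]*138]).round(1))
cv2.imwrite("pics/w6c.png",cv2.resize(im[140:300,220:420],(750,600),interpolation=cv2.INTER_CUBIC))
```

```text
togo [-1.000e-01  1.500e+00  1.145e+02] yaw -106.5 rz None pos [ 569.7 -236.8  293.5] tool z [ 0.  0. -1.] t 10.25 F [ 0.4  0.6 -1.6] j [-0.13  0.34  0.06 -0.   -1.29  1.41] w 28.5 59.57920253276825
togo [ -0.2   1.4 114.6] yaw -106.5 rz None pos [ 569.7 -236.9  293.6] tool z [ 0.  0. -1.] t 10.3 F [ 0.3  0.3 -2.2] j [-0.13  0.34  0.06 -0.   -1.29  1.41] w 28.4 59.57893788814545
togo [ -0.2   1.3 114.6] yaw -106.5 rz None pos [ 569.7 -237.   293.6] tool z [ 0.  0. -1.] t 10.35 F [ 0.3  0.2 -0.7] j [-0.13  0.34  0.06 -0.   -1.29  1.41] w 28.9 59.57933843135834
togo [ -0.2   1.1 114.6] yaw -106.5 rz None pos [ 569.7 -237.2  293.6] tool z [ 0. -0. -1.] t 10.4 F [-0.1 -0.8 -1.4] j [-0.13  0.34  0.06 -0.   -1.29  1.41] w 29.0 59.5796263217926
[[320.1 216.8]
 [317.9 231.9]]
```

View pics/w6c.png

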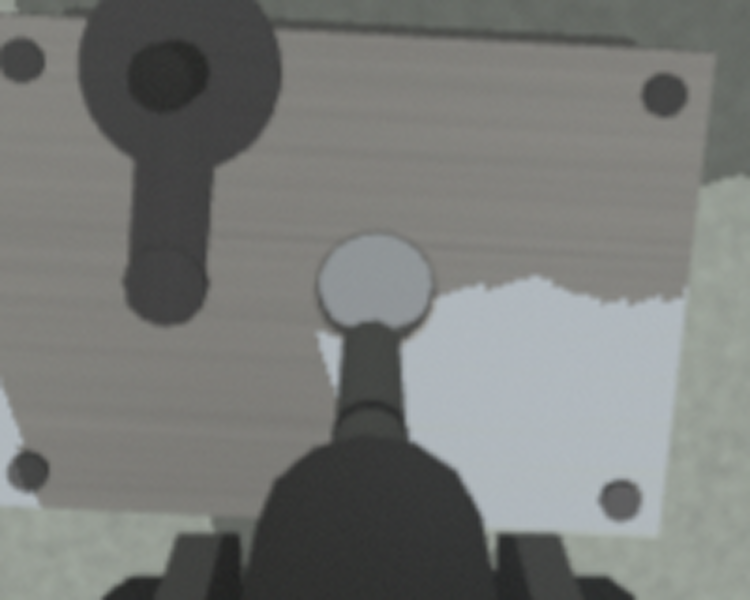

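The hole is at px (320.1,216.3) exactly as predicted, and the tip needs about 1 mm along tool y. I'll lower it in two stages.

>>> inch_along([
  [[0, 0.9, 10, 0, 0, 0], [0, 0.9, 25, 0, 0, 0], [0, 0.9, 38, 0, 0, 0], [0, 0.9, 44, 0, 0, 0], [0, 0.9, 44, 0, 0, 0], [0, 0.9, 44, 0, 0, 0], [0, 0.9, 44, 0, 0, 0]],
])

```text
clock: 11.15
position: [569.8, -239.0, 250.1]
ee_rot: [0.99, -0.144, 0.001, 0.0]
contact_force: [0.3, 0.2, -1.5]
gripper_width: 28.6
grasp_force: 59.6
```

Run:
```python
from h import *
for i in range(4): togo(569.2,-238.2,179); im=arm.get_image("wrist")
cv2.imwrite("pics/w7c.png",cv2.resize(im[170:290,240:400],(800,600),interpolation=cv2.INTER_CUBIC))
```

```text
togo [-0.9 -0.6 71.1] yaw -106.6 rz None pos [ 569.8 -239.   250.1] tool z [ 0.002 -0.001 -1.   ] t 11.15 F [ 0.3  0.2 -1.5] j [-0.14  0.37 -0.01  0.   -1.19  1.42] w 28.6 59.585949182510376
togo [-0.9 -0.6 71.1] yaw -106.6 rz None pos [ 569.7 -239.   250.1] tool z [ 0.002 -0.    -1.   ] t 11.2 F [-0.4 -0.5 -1. ] j [-0.14  0.37 -0.01  0.   -1.19  1.42] w 28.7 59.586113691329956
togo [-0.8 -0.6 71. ] yaw -106.6 rz None pos [ 569.7 -238.9  250. ] tool z [ 0.001 -0.    -1.   ] t 11.25 F [-0.5 -0.1 -2. ] j [-0.14  0.37 -0.01  0.   -1.19  1.42] w 28.7 59.58617448806763
togo [-0.7 -0.6 71. ] yaw -106.6 rz None pos [ 569.6 -238.9  250. ] tool z [ 0.001 -0.    -1.   ] t 11.3 F [-0.7  0.3 -1.4] j [-0.14  0.37 -0.01  0.   -1.19  1.42] w 29.0 59.58579182624817
```

View pics/w7c.png

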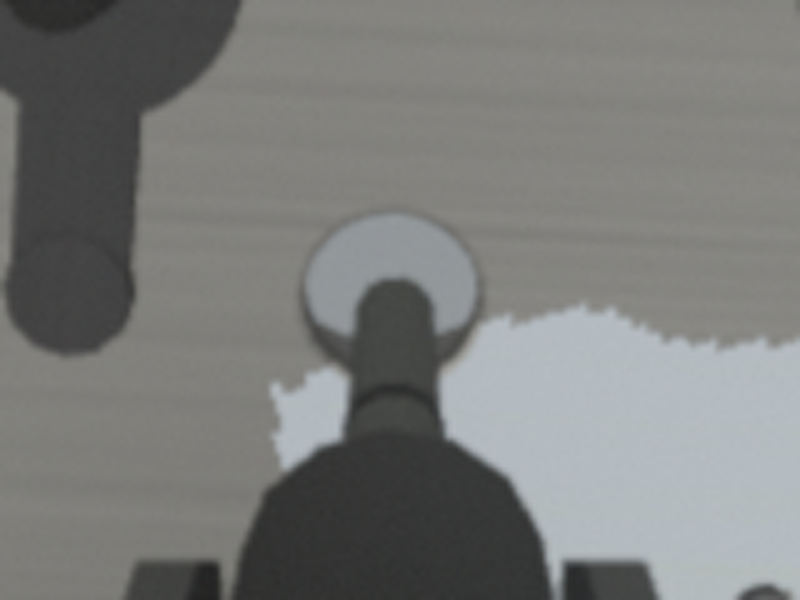

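The tip (396,314) is lined up with the hole (392,292) to within about 0.6 mm. I make that the 11th picture viewed, one over the limit, so from here I'll use numbers only. I'll lower with a small correction.

>>> inch_along([
  [[-0.6, -0.6, 0, 0, 0, 0], [-0.6, -0.6, 5, 0, 0, 0], [-0.6, -0.6, 15, 0, 0, 0], [-0.6, -0.6, 25, 0, 0, 0], [-0.6, -0.6, 35, 0, 0, 0], [-0.6, -0.6, 45, 0, 0, 0], [-0.6, -0.6, 55, 0, 0, 0], [-0.6, -0.6, 64, 0, 0, 0], [-0.6, -0.6, 69, 0, 0, 0], [-0.6, -0.6, 71, 0, 0, 0]],
])

```text
clock: 12.35
position: [568.7, -238.1, 177.5]
ee_rot: [0.99, -0.144, -0.001, 0.0]
contact_force: [-0.3, -0.4, -2.5]
gripper_width: 28.5
grasp_force: 59.6
```

>>> inch_along([
  [[0, 0, 0, 0, 0, 0], [0, 0, 0, 0, 0, 0], [0, 0, 0, 0, 0, 0], [0, 0, 0, 0, 0, 0], [0, 0, 0, 0, 0, 0], [0, 0, 0, 0, 0, 0], [0, 0, 0, 0, 0, 0], [0, 0, 0, 0, 0, 0]],
])

```text
clock: 13.15
position: [569.0, -238.1, 178.3]
ee_rot: [0.99, -0.144, -0.0, -0.0]
contact_force: [-0.1, -0.2, -1.1]
gripper_width: 29.0
grasp_force: 59.6
```

Run:
```python
from h import *
for i in range(3): togo(569.2,-238.2,179); im=arm.get_image("wrist")
cv2.imwrite("pics/w8.png",im)
W=cal("wrist");s=arm.read_state();P=s["position"]
C=np.array([568.9,-239.1,100]);print("hole",proj(W,[C]).round(1))
g=cv2.cvtColor(im,cv2.COLOR_BGR2GRAY);u,v=proj(W,[C])[0].astype(int)
for r in range(v-16,v+17,4): print(r,g[r,u-28:u+30:2])
```

```text
togo [ 0.3  0.  -0.7] yaw -106.6 rz None pos [ 569.  -238.1  178.3] tool z [-0.  0. -1.] t 13.15 F [-0.1 -0.2 -1.1] j [-0.13  0.43 -0.11 -0.   -1.03  1.42] w 29.0 59.58588123321533
togo [ 0.3  0.  -0.7] yaw -106.6 rz None pos [ 568.9 -238.1  178.3] tool z [-0.  0. -1.] t 13.2 F [ 0.3 -0.6 -1.3] j [-0.13  0.43 -0.11 -0.   -1.03  1.42] w 29.0 59.586583971977234
togo [ 0.3  0.  -0.7] yaw -106.6 rz None pos [ 569.  -238.1  178.3] tool z [-0. -0. -1.] t 13.25 F [-0.1 -0.4 -1.2] j [-0.13  0.43 -0.11  0.   -1.03  1.42] w 28.7 59.58589553833008
hole [[319.6 256.7]]
240 [136 137 136 136 135 130 119 148 156 152  78  72  72  72  71  71  70  70
 135 156 158 143 116 126 129 129 129 130 129]
244 [134 133 134 130 120 150 157 157 157 139  73  71  72  72  73  71  70  69
 112 156 156 157 157 146 121 
[... 177 characters left out ...]
155  98  62  70  71  71  70  70  70  67
  68 153 157 156 156 157 149 111 119 135 135]
256 [134 132 102  79  85  90 120 146 152  73  65  65  60  59  63  63  65  66
  65 134 149 139 111  91  89  78 110 136 137]
260 [133 134 112  72  82  79  59  54  55  55  55  55  56  54  56  55  55  54
  54  55  56  64  80  88  84  75 115 136 136]
264 [131 131 119  77  54  53  54  54  52  54  54  55  53  54  53  53  54  55
  54  55  53  54  56  55  57  91 124 133 135]
268 [127  81  53  50  52  53  52  54  54  53  54  54  54  54  55  55  54  55
  55  52  54  54  55  53  55  53 103 133 133]
272 [ 92  51  51  51  53  51  55  53  53  53  53  54  53  52  53  56  53  53
  53  54  53  54  54  52  54  54  54  88 176]
```

In the numbers, the stem is centred between the hole edges (columns ±24 px, stem centre about 0.5 px off). The band row matches the plate top, there is no contact force, and the arm is still. Handing in.

```bash
python3 -c "
from bench import arm
print(arm.job_done())"
```

```text
the job is handed in; nothing more can be done
None
```

The job is handed in, verdict not shown: by my measurements the cover is at about 1.5 rad and the probe is held steady, within about 1 mm of the hole's centre and with its band level with the plate's top; I viewed 11 pictures, one over the limit of 10.

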